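Clear the chocolate mould and open the sanitiser

TASK

The chocolate mould is due for sanitising. First lift the last chocolate stirrer out of it by its stick and set it down (do not drop it) upright on the wooden board; then open the sanitiser bottle's safety cap: press it right down, keep pressing while you turn it anticlockwise (seen from above) about a quarter turn, and lift it straight off, leaving the bottle in its holder. Finish holding the cap level in the gripper about 5 cm clear above the open neck, do not let go of it, and leave the other things on the worktop where they are.

Things in the scene. Friction and masses are not known exactly. Their poses are not given: they have to be found in the camera images.
- mould: fixed grey chocolate mould, 72 x 160 mm, 30 mm high, three square cavities in a row along its y axis, 48 mm apart, each 39 mm wide and 22 mm deep. Origin: centre of its underside; z up.
- stirrer: chocolate stirrer, about 60 g: dark chocolate block 34 x 34 mm, 24 mm high, with an upright wooden stick 10 x 10 mm rising from its middle to 96 mm above the block's underside. It starts in the mould's end cavity at the mould's +y side, its underside 22 mm below the mould's top. Origin: centre of the block's underside; z along the stick; flat sides of stick and block face x and y.
- board: fixed square wooden board, 130 x 130 mm, 15 mm thick. Origin: centre of its underside; z up.
- holder: fixed open square steel holder, 85 mm wide, 45 mm high, on a 120 mm square foot plate; the bottle stands in it. Origin: centre of its underside; z up.
- bottle: white square sanitiser bottle, 74 mm wide, about 0.8 kg, standing loose in the holder with 1.5 mm play each side; its square body ends at 92 mm, the open neck (31 mm diameter) at 127 mm above its underside. The holder keeps it from turning. Origin: centre of its underside; z up.
- neck_top (a point): centre of the bottle's neck rim, 127 mm above the bottle's underside. Two lugs inside the cap hook under the neck. Not pressed, the cap turns at most 0.14 rad anticlockwise and cannot lift. Pressed 5.5 mm or more, and kept pressed, it passes a catch (at 0.14 to 1.0 rad); turned 1.0 to 2.3 rad anticlockwise from the bottle's x axis (1.3 is ample) it lifts off. Clockwise it stops at once.
- cap: round ribbed grey safety cap, 53 mm diameter, 24.5 mm high, with an upright grip wing on top: 40 mm long along the cap's x axis, 12 mm thick along its y axis, 27 mm high (top 51.5 mm above the cap's lower edge). Origin: centre of the cap's lower edge; z up. Locked, the origin is 12 mm below neck_top and its x axis lies along the bottle's x axis within 0.15 rad.
- plug (a joint): sprung sealing plug in the neck under the cap, pushed down by the cap against 4 N rising to 7 N: 0 as it starts, 0.008 m with the cap pressed fully down on the neck's rim; back to 0 when the cap is off.
- flour_shaker: steel flour shaker, 69 mm diameter, 106 mm high, a bystander. Origin: centre of its underside.
- dessert_cup: filled paper portion cup, 59 mm diameter, 45 mm high, a bystander. Origin: centre of its underside.
- small_ring: small steel ring cutter, 55 mm diameter, 31 mm high, a bystander. Origin: centre of its underside.
There are look-alikes about, which are no part of the job. What is shaped like the stirrer but green is not meant. Leave any pink look-alike of the cap alone.

How it is judged:
By the outcome, as a careful person would: the job done as asked, in the order asked, and still so for the second after the job is handed in, while the arm keeps its last pose, push and grip.
It also fails if it takes over 58 s, if anything falls off the work surface, if the arm or the gripper's body presses on something with over 40 N, if the wrist force passes 120 N, or if a joint passes its speed limit or range.

ROBOT

A 6-joint arm with a two-finger parallel gripper is mounted at the origin on a cart in front of the work surface, level with it; the furniture and walls round the work are solid. World frame = base frame: x ahead of the robot, y to its left, z up, the work surface at z = 0. Lengths are in m, angles in rad, forces in N, time in s.
With the tool pointing down it reaches from about 0.35 to 0.775 m from the base axis. Payload 7.3 kg.
Tool frame: the origin (TCP) lies between the finger pads; the fingertips stand ahead of it and the grasp point (between the pads) lies 6 mm ahead of it (robot.tip_extent is the x of the fingertips in the tool frame, in m); x points along the fingers, z is the direction in which the jaws open and shut, and the axes are right-handed (so a half turn about x gives the same grasp; the last joint's range is limited). The gripper opens to 92 mm and grips with 3 to 60 N. Pads are 19 mm wide; open, the fingers measure 130 mm over their backs; the gripper's body (75 mm by 190 mm) begins 47 mm behind the grasp point.
Start: joints at [0.974, 0.342, 1.524, -0, 1.275, -0.146], TCP at [0.229, 0.473, 0.252] pointing down, gripper open.
Joint ranges: [-2.53, 2.53], [-0.77, 2.02], [0.04, 2.7], [-1, 4.14], [0.28, 2.66], [-3.11, 3.11]. Speed limits (rad/s): [2.57, 2.57, 3.14, 3.14, 3.14, 3.14].

INTERFACE

Orientations are given as [roll, pitch, yaw] about the fixed x, y, z axes, in that order (R = Rz(yaw) Ry(pitch) Rx(roll)).
In Python, from cell import robot gives the robot as it stands. The module is installed in compiled form; this text tells all that it offers.
- The arm moves only by the shell command python3 -m creep 'ROWS' [FORCE]. ROWS is JSON, a list of rows, each an object with "translation": the shift along the tool's x, y, z in m, a list of three; "twist": the turn, a rotation vector about the tool's x, y, z in rad, a list of three; "hand": the opening in per cent of the stroke, from 0 (shut) to 100 (fully open). A call has 1 to 5 rows; each row is the pose to reach, as a shift and turn from the pose measured when the call began, along the tool's axes at that moment; what a row does not reach only later rows make up. A row lasts 1/10 s, in which the tool goes at most 50 mm and 8.59 degrees, less where a joint would pass 70% of its speed; a pose out of reach is approached as far as the arm can. A call with a gripper value outside its range is refused whole. The fingers move at their own pace and stop on an object; FORCE is the grip in N (left out, the last holds). Time passes only in rows, so rows that repeat a pose let the fingers close. It gives the time, the measured TCP pose, the force and the opening at its end, in the units of the state.
- robot.observe(): the state, without advancing time (a new reading comes with each control period).
- robot.read_camera(name): name is "scene" or "top"; returns the picture (384x512x3 uint8, blue, green, red); there is no depth.
- robot.calibration(name): a dict with "intrinsics" (3x3 intrinsics, pixels), "cam_to_world" (4x4, takes a point from camera to world coordinates). Camera axes: x right, y up, looking along -z (the intrinsics and any distortion apply to the point x, -y, -z); pixel columns grow to the right and rows downward; lengths in m; the calibration is good to about 2 mm. A picture is of the moment at which its call begins. calibration takes no time and is no camera call.
- robot.hand_in(): hands the job in, once; it reports no verdict.
The state is a dict: "time": time; "qpos": joint angles; "qvel": joint speeds; "joint_efforts": joint torques, N m; "tool_pos": TCP position; "tool_rot": TCP orientation; "contact_force": force on the tool from outside, world axes, zero at the start; "torque": the same for the moment, N m; "opening": finger opening in m.
Only numpy, scipy, OpenCV 4.12 (cv2) and the standard library are available. Lean on these libraries where they do the work, as an engineer would, in place of code of your own. Each camera call takes 0.05 s, during which the arm holds its last target. There are 200 camera calls.

## Working session

There is one attempt and no reset: what is moved stays moved. The work goes in short steps, Python scripts to look and compute and a shell command to move; the robot and the scene stay as the last step left them, time stands still between calls to the robot, and variables do not carry over. Pictures are saved under pics/ and viewed, about 8 in all and at most 12, crops included, and the job is handed in when it is done.

```bash
mkdir -p pics; cat > h.py <<'E'
from cell import robot
import cv2, numpy as np
from scipy.spatial.transform import Rotation as R
def snap(n,f,crop=None,k=1):
    im=np.array(robot.read_camera(n))
    cv2.imwrite('pics/full_'+f,im)
    if crop: im=im[crop[1]:crop[3],crop[0]:crop[2]]
    if k!=1: im=cv2.resize(im,None,fx=k,fy=k,interpolation=cv2.INTER_CUBIC)
    cv2.imwrite('pics/'+f,im)
def px2w(n,u,v,z):
    c=robot.calibration(n);K=np.array(c['intrinsics']);T=np.array(c['cam_to_world'])
    d=np.linalg.inv(K)@[u,v,1]; d=T[:3,:3]@[d[0],-d[1],-d[2]]; o=T[:3,3]
    return o+d*(z-o[2])/d[2]
def w2px(n,p):
    c=robot.calibration(n);K=np.array(c['intrinsics']);T=np.array(c['cam_to_world'])
    q=T[:3,:3].T@(np.array(p)-T[:3,3]); q=K@[q[0],-q[1],-q[2]]; return q[:2]/q[2]
def st():
    s=robot.observe(); return s, R.from_euler('xyz',s['tool_rot'])
def rel(p):  # world target TCP -> tool shift
    s,r=st(); return r.inv().apply(np.array(p)-s['tool_pos'])
E
python3 - <<'E'
from h import *
snap('top','t0.png',None,1.5); snap('scene','s0.png',None,1.5)
s,r=st(); print(s); print(r.as_matrix().round(3), robot.tip_extent)
for n in('top','scene'): c=robot.calibration(n); print({k:np.round(v,3).tolist() if not isinstance(v,str) else v for k,v in c.items()})
E
```

```text
{'time': 0.1, 'qpos': array([ 9.73995257e-01,  3.42629601e-01,  1.52491864e+00,  7.76041830e-06,
        1.27541990e+00, -1.45995294e-01]), 'qvel': array([ 0.00067741, -0.00228013, -0.00063123, -0.00075196,  0.00073038,
       -0.00134675]), 'joint_efforts': array([ 1.86012810e-03, -4.32002878e+01, -2.44696516e+01,  7.20755383e-02,
        5.25381393e-02, -6.16438911e-05]), 'tool_pos': array([0.22852372, 0.47228297, 0.25112761]), 'tool_rot': array([ 2.99020207,  1.56942082, -2.17299495]), 'contact_force': array([-0.50990553,  0.80188074,  0.31523033]), 'torque': array([ 0.03154911, -0.04211406, -0.01192611]), 'opening': 0.09198339402973776}
[[-0.001 -0.9    0.436]
 [-0.001  0.436  0.9  ]
 [-1.     0.    -0.001]] 0.025
{'intrinsics': [[468.516, 0.0, 257.995], [0.0, 468.516, 188.889], [0.0, 0.0, 1.0]], 'cam_to_world': [[0.034, 0.977, -0.209, 0.267], [-0.999, 0.033, -0.008, 0.026], [-0.001, 0.209, 0.978, 1.474], [0.0, 0.0, 0.0, 1.0]]}
{'intrinsics': [[398.284, 0.0, 259.133], [0.0, 398.284, 192.003], [0.0, 0.0, 1.0]], 'cam_to_world': [[0.92, 0.2, -0.336, 0.19], [-0.391, 0.445, -0.806, -0.768], [-0.011, 0.873, 0.487, 0.619], [0.0, 0.0, 0.0, 1.0]]}
```

View pics/t0.png

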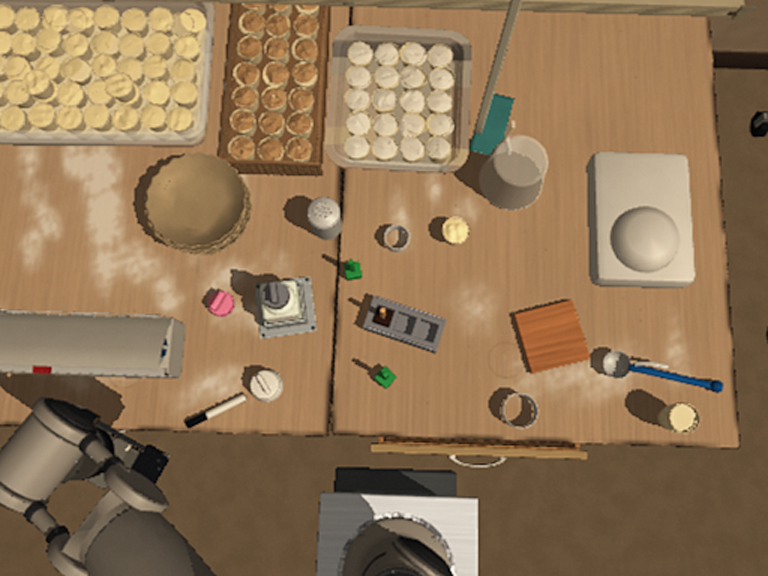

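View pics/s0.png

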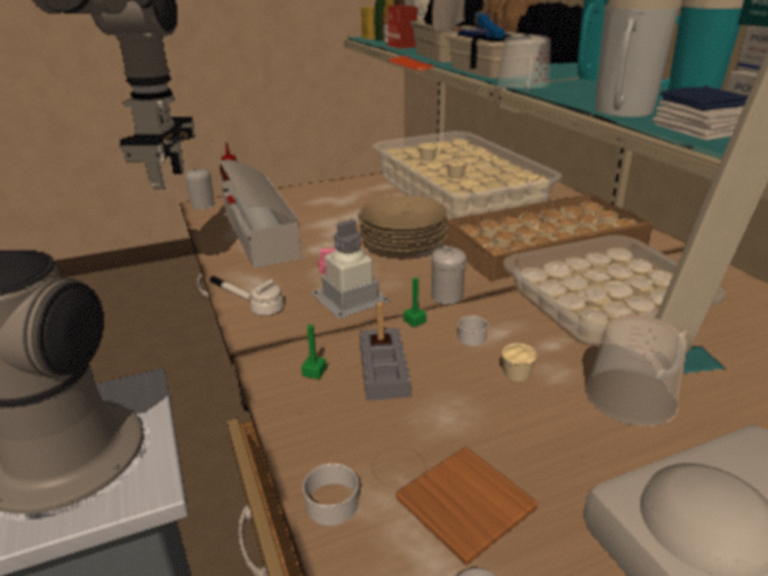

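```bash
python3 - <<'E'
from h import *
t=cv2.imread('pics/full_t0.png'); s=cv2.imread('pics/full_s0.png')
a=t[180:255,160:300]; a=cv2.resize(a,None,fx=5.5,fy=5.5,interpolation=cv2.INTER_CUBIC); print(a.shape)
cv2.imwrite('pics/c1.png',a)
b=s[140:270,190:290]; b=cv2.resize(b,None,fx=4.5,fy=4.5,interpolation=cv2.INTER_CUBIC)
c=t[190:255,335:400];c=cv2.resize(c,None,fx=5,fy=5,interpolation=cv2.INTER_CUBIC)
o=np.zeros((585,450+325,3),np.uint8); o[:,:450]=b;o[:325,450:]=c
cv2.imwrite('pics/c2.png',o)
E
```

```text
(412, 770, 3)
```

View pics/c1.png

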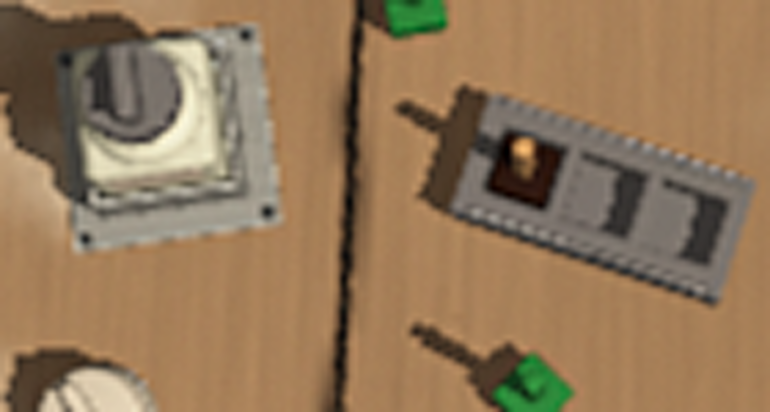

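View pics/c2.png

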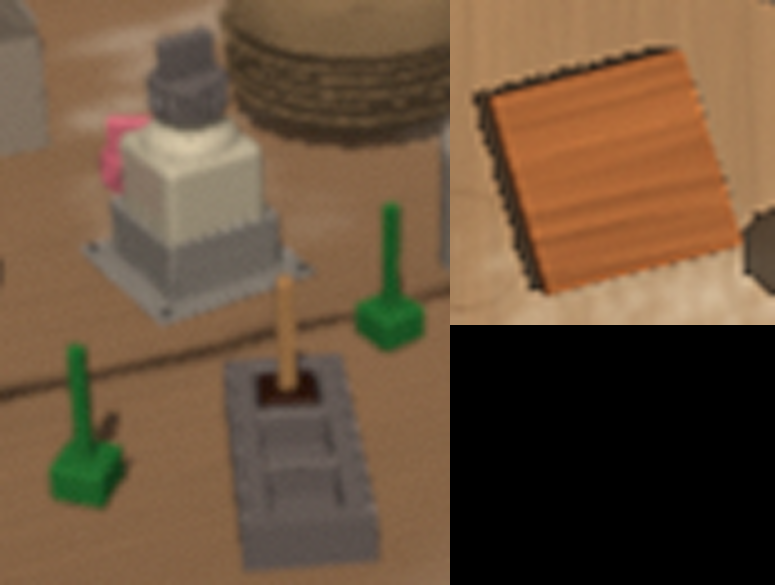

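```bash
python3 - <<'E'
from h import *
f1=lambda u,v:(160+(u+.5)/5.5-.5,180+(v+.5)/5.5-.5)
f2=lambda u,v:(335+(u-450+.5)/5-.5,190+(v+.5)/5-.5)
fs=lambda u,v:(190+(u+.5)/4.5-.5,140+(v+.5)/4.5-.5)
def quad(nm,pts,z):
    P=np.array([px2w('top',*p,z) for p in pts]); e=P-np.roll(P,-1,0)
    print(nm,P.mean(0).round(4),'len',np.linalg.norm(e,axis=1).round(4),'ang',np.degrees(np.arctan2(e[:,1],e[:,0])).round(1))
    return P
M=quad('mould',[f1(*p) for p in[(487,95),(755,183),(717,303),(455,212)]],.03)
quad('board',[f2(*p) for p in[(490,97),(682,48),(742,243),(550,293)]],.015)
quad('foot',[f1(*p) for p in[(60,60),(255,27),(280,218),(82,250)]],.003)
def tri(a,b):
    # two-ray least squares
    L=[]
    for n,p in(('top',a),('scene',b)):
        o=px2w(n,*p,0.0);q=px2w(n,*p,.3);d=(q-o)/np.linalg.norm(q-o);L.append((o,d))
    A=sum(np.eye(3)-np.outer(d,d) for o,d in L);b=sum((np.eye(3)-np.outer(d,d))@o for o,d in L)
    return np.linalg.solve(A,b)
print('stick tri',tri(f1(522,145),fs(285,280)))
print('stick top',px2w('top',*f1(522,145),.104), 'block',px2w('top',*f1(524,170),.032))
print('cap disc top',px2w('top',*f1(132,92),.1435), 'wing ends',px2w('top',*f1(118,45),.17),px2w('top',*f1(128,118),.17))
E
```

```text
mould [ 4.928e-01 -2.000e-04  3.000e-02] len [0.1605 0.0718 0.1562 0.0698] ang [  73.4  -16.4 -107.4  167.1]
board [ 0.4805 -0.3099  0.015 ] len [0.1268 0.1274 0.1248 0.1274] ang [ 106.3   15.8  -73.7 -163.3]
foot [0.5236 0.2518 0.003 ] len [0.1151 0.114  0.1149 0.1129] ang [ 101.8   10.5  -78.8 -169.4]
stick tri [0.51025758 0.04535263 0.10262258]
stick top [0.50859755 0.04572396 0.104     ] block [0.5069302  0.04514258 0.032     ]
cap disc top [0.52307389 0.25137577 0.1435    ] wing ends [0.54251776 0.25579121 0.17      ] [0.50429366 0.24802567 0.17      ]
```

```bash
python3 -m creep '[{"translation":[0,-0.437,-0.263],"twist":[-0.157,0,0],"hand":50},{"translation":[0,-0.437,-0.263],"twist":[-0.157,0,0],"hand":50},{"translation":[0,-0.437,-0.263],"twist":[-0.157,0,0],"hand":50},{"translation":[0,-0.437,-0.263],"twist":[-0.157,0,0],"hand":50},{"translation":[0,-0.437,-0.263],"twist":[-0.157,0,0],"hand":50}]' 30
cat > rl.py <<'E'
import sys; from h import *
s,r=st(); p=[float(a) for a in sys.argv[1:4]]; print('rel',rel(p).round(4),'pos',s['tool_pos'].round(4))
if len(sys.argv)>4:
    y=np.radians(float(sys.argv[4])); z=np.array([np.cos(y),np.sin(y),0]);x=np.array([0,0,-1.]);
    W=np.column_stack([x,np.cross(z,x),z]); print('twist',(r.inv()*R.from_matrix(W)).as_rotvec().round(4))
print('F',s['contact_force'].round(1),'M',s['torque'].round(2),'open',round(s['opening'],4),'t',s['time'], 'qp',s['qpos'].round(2))
E
python3 rl.py .507 .0455 .2 73
```

```text
time: 0.6
tool_pos: [0.3633, 0.2653, 0.2514]
tool_rot: [2.743, 1.569, -2.263]
contact_force: [0.7, -0.0, 0.5]
opening: 0.0563
rel [ 0.0515 -0.2011 -0.1688] pos [0.3633 0.2653 0.2514]
twist [ 0.0034 -0.0015 -0.0006]
F [ 0.7 -0.   0.5] M [-0.02 -0.01  0.02] open 0.0563 t 0.6 qp [ 0.46  0.21  1.72 -0.    1.22 -0.82]
```

```bash
python3 -m creep '[{"translation":[0.05,-0.201,-0.169],"twist":[0.003,-0.001,0],"hand":50},{"translation":[0.05,-0.201,-0.169],"twist":[0.003,-0.001,0],"hand":50},{"translation":[0.05,-0.201,-0.169],"twist":[0.003,-0.001,0],"hand":50},{"translation":[0.05,-0.201,-0.169],"twist":[0.003,-0.001,0],"hand":50},{"translation":[0.05,-0.201,-0.169],"twist":[0.003,-0.001,0],"hand":50}]' 
python3 -m creep '[{"translation":[0,0,0],"twist":[0,0,0],"hand":50},{"translation":[0,0,0],"twist":[0,0,0],"hand":50}]' 
python3 rl.py .507 .0455 .135 73
python3 - <<'E'
from h import *
snap('scene','s1.png',(180,120,300,270),4); snap('top','t1.png')
E
```

```text
time: 1.1
tool_pos: [0.4972, 0.0591, 0.2045]
tool_rot: [1.99, 1.57, -3.019]
contact_force: [0.7, 0.8, 0.4]
opening: 0.046
time: 1.3
tool_pos: [0.497, 0.0582, 0.2037]
tool_rot: [1.801, 1.568, 3.073]
contact_force: [-0.2, 0.5, -0.1]
opening: 0.0455
rel [ 0.0687 -0.0135 -0.0091] pos [0.497  0.0582 0.2037]
twist [-0.0027 -0.0007 -0.0032]
F [-0.2  0.5 -0.1] M [ 0.06 -0.02  0.04] open 0.0455 t 1.3 qp [-0.04  0.34  1.66  0.    1.14 -1.31]
```

View pics/s1.png

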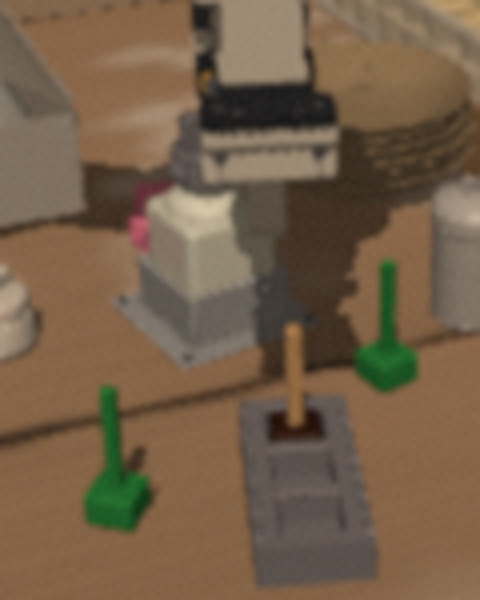

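The gripper stands behind and above the stick (stick top at crop pixel 293,325), clear of the green look-alikes. I'll align it and then go down.

```bash
python3 -m creep '[{"translation":[0.035,-0.0135,-0.009],"twist":[-0.003,0,-0.003],"hand":50},{"translation":[0.069,-0.0135,-0.009],"twist":[-0.003,0,-0.003],"hand":50},{"translation":[0.069,-0.0135,-0.009],"twist":[-0.003,0,-0.003],"hand":50},{"translation":[0.069,-0.0135,-0.009],"twist":[-0.003,0,-0.003],"hand":50}]' 
python3 rl.py .507 .0455 .091 73
```

```text
time: 1.8
tool_pos: [0.5063, 0.0486, 0.1362]
tool_rot: [-2.153, 1.57, -0.874]
contact_force: [-0.0, -0.2, 0.3]
opening: 0.0458
rel [ 0.0452 -0.0015 -0.0028] pos [0.5063 0.0486 0.1362]
twist [ 0.0055 -0.0003  0.0004]
F [-0.  -0.2  0.3] M [-0.   -0.03 -0.03] open 0.0458 t 1.8 qp [-0.05  0.44  1.73 -0.    0.97 -1.33]
```

```bash
python3 -m creep '[{"translation":[0.015,-0.0015,-0.003],"twist":[0.005,0,0],"hand":50},{"translation":[0.035,-0.0015,-0.003],"twist":[0.005,0,0],"hand":50},{"translation":[0.045,-0.0015,-0.003],"twist":[0.005,0,0],"hand":50},{"translation":[0.045,-0.0015,-0.003],"twist":[0.005,0,0],"hand":50},{"translation":[0.045,-0.0015,-0.003],"twist":[0.005,0,0],"hand":50}]' 
python3 rl.py .507 .0455 .091 73
python3 - <<'E'
from h import *
snap('scene','s2.png'); snap('top','t2.png')
a=cv2.imread('pics/s2.png')[140:260,190:290];b=cv2.imread('pics/t2.png')[180:240,210:290]
a=cv2.resize(a,(400,480));b=cv2.resize(b,(400,300));o=np.zeros((480,800,3),np.uint8);o[:,:400]=a;o[:300,400:]=b
cv2.imwrite('pics/c3.png',o)
E
```

```text
time: 2.3
tool_pos: [0.5076, 0.0456, 0.0924]
tool_rot: [-1.493, 1.569, -0.218]
contact_force: [-0.6, 0.2, 0.6]
opening: 0.0457
rel [ 0.0014  0.0005 -0.0003] pos [0.5076 0.0456 0.0924]
twist [0.001  0.0002 0.0022]
F [-0.6  0.2  0.6] M [-0.01  0.01  0.08] open 0.0457 t 2.3 qp [-0.06  0.5   1.77 -0.    0.87 -1.34]
```

View pics/c3.png

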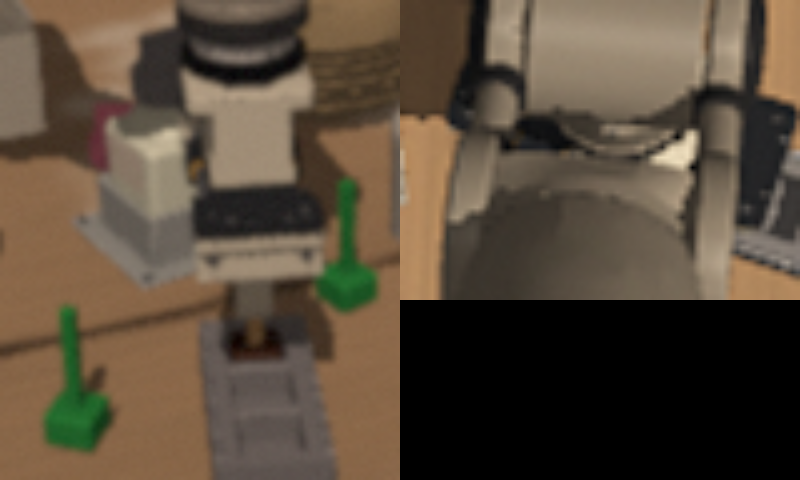

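The stick (crop pixel 257,325) lies in line with the front finger, so I'll close on it.

```bash
python3 -m creep '[{"translation":[0,0,0],"twist":[0,0,0],"hand":0},{"translation":[0,0,0],"twist":[0,0,0],"hand":0},{"translation":[0,0,0],"twist":[0,0,0],"hand":0},{"translation":[0,0,0],"twist":[0,0,0],"hand":0},{"translation":[0,0,0],"twist":[0,0,0],"hand":0}]' 20
python3 rl.py .507 .0455 .091 73
```

```text
time: 2.9
tool_pos: [0.5076, 0.0454, 0.0924]
tool_rot: [-1.496, 1.568, -0.221]
contact_force: [0.2, 0.0, 0.2]
opening: 0.0106
rel [ 0.0014  0.0006 -0.0001] pos [0.5076 0.0454 0.0924]
twist [0.0007 0.0002 0.0024]
F [0.2 0.  0.2] M [ 0.04 -0.    0.07] open 0.0106 t 2.9 qp [-0.06  0.5   1.77 -0.    0.86 -1.34]
```

```bash
python3 -m creep '[{"translation":[-0.01,0,0],"twist":[0,0,0],"hand":0},{"translation":[-0.03,0,0],"twist":[0,0,0],"hand":0},{"translation":[-0.06,0,0],"twist":[0,0,0],"hand":0},{"translation":[-0.08,0,0],"twist":[0,0,0],"hand":0},{"translation":[-0.08,0,0],"twist":[0,0,0],"hand":0}]'
python3 rl.py .481 -.31 .17 73
python3 - <<'E'
from h import *
snap('scene','s3.png')
E
```

```text
time: 3.4
tool_pos: [0.5091, 0.0454, 0.1756]
tool_rot: [-1.378, 1.562, -0.103]
contact_force: [-0.2, -0.1, -1.0]
opening: 0.0097
rel [ 0.0057 -0.0768 -0.3481] pos [0.5091 0.0454 0.1756]
twist [0.0008 0.0017 0.0086]
F [-0.2 -0.1 -1. ] M [-0.06 -0.04 -0.01] open 0.0097 t 3.4 qp [-0.06  0.39  1.68 -0.    1.06 -1.34]
```

```bash
python3 -m creep '[{"translation":[0.001,-0.008,-0.035],"twist":[0,0.002,0.008],"hand":0},{"translation":[0.002,-0.016,-0.073],"twist":[0,0.002,0.008],"hand":0},{"translation":[0.003,-0.024,-0.11],"twist":[0,0.002,0.008],"hand":0},{"translation":[0.003,-0.032,-0.145],"twist":[0,0.002,0.008],"hand":0},{"translation":[0.003,-0.04,-0.18],"twist":[0,0.002,0.008],"hand":0}]'
python3 rl.py .481 -.31 .17 73
```

```text
time: 3.95
tool_pos: [0.4929, -0.1396, 0.1695]
tool_rot: [1.707, 1.566, 2.982]
contact_force: [1.0, 0.2, -1.1]
opening: 0.0101
rel [-0.0006 -0.0384 -0.1665] pos [ 0.4929 -0.1396  0.1695]
twist [ 0.0006 -0.0007 -0.0049]
F [ 1.   0.2 -1.1] M [ 0.04 -0.03 -0.01] open 0.0101 t 3.95 qp [-0.42  0.4   1.68 -0.    1.07 -1.7 ]
```

```bash
python3 -m creep '[{"translation":[0,-0.008,-0.035],"twist":[0,0,0],"hand":0},{"translation":[0,-0.016,-0.073],"twist":[0,0,0],"hand":0},{"translation":[0,-0.028,-0.12],"twist":[0,0,0],"hand":0},{"translation":[0,-0.035,-0.15],"twist":[0,0,-0.005],"hand":0},{"translation":[0,-0.038,-0.1665],"twist":[0,0,-0.005],"hand":0}]'
python3 -m creep '[{"translation":[0,0,0],"twist":[0,0,0],"hand":0},{"translation":[0,0,0],"twist":[0,0,0],"hand":0}]'
python3 rl.py .481 -.31 .104 73
python3 - <<'E'
from h import *
snap('scene','s4.png',(230,140,380,384),1);snap('top','t4.png')
a=cv2.resize(cv2.imread('pics/s4.png'),None,fx=2.4,fy=2.4,interpolation=2)
b=cv2.resize(cv2.imread('pics/t4.png')[180:275,330:420],None,fx=4,fy=4,interpolation=2)
o=np.zeros((600,760,3),np.uint8);o[:a.shape[0],:a.shape[1]]=a;o[:b.shape[0],380:380+b.shape[1]]=b;cv2.imwrite('pics/c4.png',o)
E
```

```text
time: 4.45
tool_pos: [0.4795, -0.312, 0.1678]
tool_rot: [1.62, 1.569, 2.892]
contact_force: [0.0, -0.8, 0.3]
opening: 0.0098
time: 4.65
tool_pos: [0.4791, -0.3109, 0.1668]
tool_rot: [1.257, 1.566, 2.529]
contact_force: [-0.4, 0.2, -0.6]
opening: 0.0096
rel [ 0.0628 -0.0019  0.0013] pos [ 0.4791 -0.3109  0.1668]
twist [-0.0021  0.0014 -0.0042]
F [-0.4  0.2 -0.6] M [ 0.06 -0.01 -0.01] open 0.0096 t 4.65 qp [-0.71  0.51  1.51 -0.    1.13 -1.98]
```

View pics/c4.png

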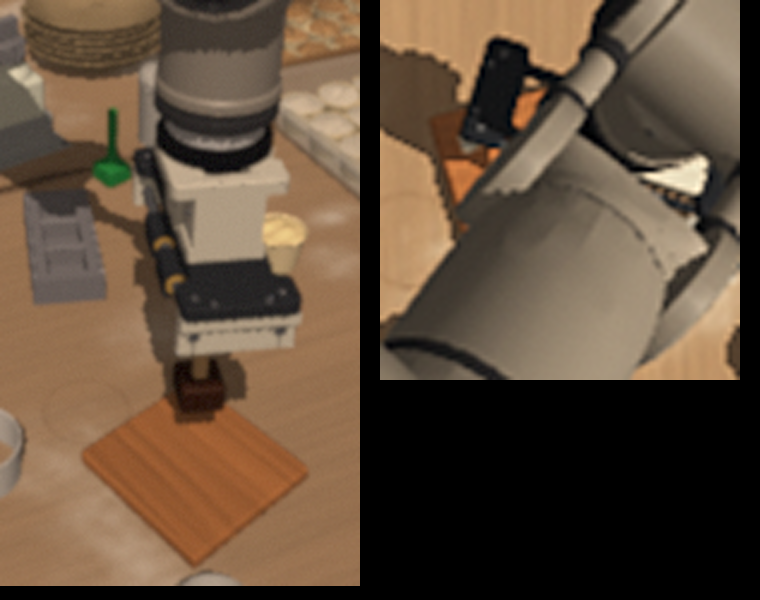

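The stirrer hangs upright over the board (block at crop pixel 200,390). Next I lower it slowly, feeling for contact.

```bash
python3 -m creep '[{"translation":[0.02,-0.002,0.001],"twist":[0,0,-0.004],"hand":0},{"translation":[0.045,-0.002,0.001],"twist":[0,0,-0.004],"hand":0},{"translation":[0.06,-0.002,0.001],"twist":[0,0,-0.004],"hand":0},{"translation":[0.063,-0.002,0.001],"twist":[0,0,-0.004],"hand":0},{"translation":[0.063,-0.002,0.001],"twist":[0,0,-0.004],"hand":0}]'
python3 -m creep '[{"translation":[0.001,0,0],"twist":[0,0,0],"hand":0},{"translation":[0.002,0,0],"twist":[0,0,0],"hand":0}]'
python3 -m creep '[{"translation":[0.001,0,0],"twist":[0,0,0],"hand":0},{"translation":[0.002,0,0],"twist":[0,0,0],"hand":0}]'
python3 rl.py .481 -.31 .0994 73
```

```text
time: 5.25
tool_pos: [0.4819, -0.3087, 0.1045]
tool_rot: [-0.268, 1.57, 1.007]
contact_force: [-0.6, -0.9, 0.1]
opening: 0.01
time: 5.45
tool_pos: [0.4825, -0.3087, 0.1035]
tool_rot: [-1.309, 1.569, -0.033]
contact_force: [-0.2, 1.0, -0.3]
opening: 0.0098
time: 5.65
tool_pos: [0.4828, -0.3088, 0.1021]
tool_rot: [-1.536, 1.568, -0.26]
contact_force: [-0.3, -0.7, -0.5]
opening: 0.0099
rel [ 0.0027  0.0014 -0.0016] pos [ 0.4828 -0.3088  0.1021]
twist [0.0015 0.0001 0.0032]
F [-0.3 -0.7 -0.5] M [0.02 0.   0.02] open 0.0099 t 5.65 qp [-0.7   0.58  1.58  0.    0.98 -1.98]
```

```bash
for i in 1 2 ; do python3 -m creep '[{"translation":[0.001,0,0],"twist":[0,0,0],"hand":0},{"translation":[0.002,0,0],"twist":[0,0,0],"hand":0}]'; done
```

```text
time: 5.85
tool_pos: [0.4829, -0.309, 0.1002]
tool_rot: [-1.591, 1.567, -0.316]
contact_force: [-1.0, 0.0, -0.8]
opening: 0.0102
time: 6.05
tool_pos: [0.483, -0.3091, 0.0993]
tool_rot: [-1.638, 1.567, -0.363]
contact_force: [-4.2, 2.6, 16.3]
opening: 0.0099
```

```bash
python3 -m creep '[{"translation":[0,0,0],"twist":[0,0,0],"hand":0},{"translation":[0,0,0],"twist":[0,0,0],"hand":0}]'; python3 -m creep '[{"translation":[0,0,0],"twist":[0,0,0],"hand":25},{"translation":[0,0,0],"twist":[0,0,0],"hand":45},{"translation":[0,0,0],"twist":[0,0,0],"hand":45},{"translation":[0,0,0],"twist":[0,0,0],"hand":45},{"translation":[0,0,0],"twist":[0,0,0],"hand":45}]'
python3 rl.py .481 -.31 .2 73
```

```text
time: 6.25
tool_pos: [0.4831, -0.3092, 0.0994]
tool_rot: [-1.666, 1.566, -0.391]
contact_force: [0.4, -0.3, -1.0]
opening: 0.0097
time: 6.75
tool_pos: [0.483, -0.3092, 0.0994]
tool_rot: [-1.66, 1.566, -0.385]
contact_force: [0.7, 0.1, -0.4]
opening: 0.0408
rel [-0.1006  0.0013 -0.0014] pos [ 0.483  -0.3092  0.0994]
twist [ 0.0013 -0.0004  0.0044]
F [ 0.7  0.1 -0.4] M [ 0.02  0.02 -0.01] open 0.0408 t 6.75 qp [-0.7   0.59  1.58  0.    0.97 -1.98]
```

```bash
python3 -m creep '[{"translation":[-0.03,0,0],"twist":[0,0,0],"hand":45},{"translation":[-0.07,0,0],"twist":[0,0,0],"hand":45},{"translation":[-0.12,0,0],"twist":[0,0,0],"hand":45},{"translation":[-0.16,0,0],"twist":[0,0,0],"hand":45},{"translation":[-0.16,0,0],"twist":[0,0,0],"hand":45}]'
python3 rl.py .523 .2515 .255 101
python3 - <<'E'
from h import *
snap('scene','s5.png',(230,140,380,384),1)
E
```

```text
time: 7.25
tool_pos: [0.4843, -0.3104, 0.2659]
tool_rot: [-1.897, 1.554, -0.621]
contact_force: [0.2, -0.6, -0.3]
opening: 0.0414
rel [0.0061 0.1266 0.5489] pos [ 0.4843 -0.3104  0.2659]
twist [-0.4872 -0.0089  0.0139]
F [ 0.2 -0.6 -0.3] M [-0.01 -0.05 -0.02] open 0.0414 t 7.25 qp [-0.7   0.42  1.37  0.    1.34 -1.98]
```

```bash
python3 -m creep '[{"translation":[0.006,0.127,0.549],"twist":[-0.487,-0.009,0.014],"hand":45},{"translation":[0.006,0.127,0.549],"twist":[-0.487,-0.009,0.014],"hand":45},{"translation":[0.006,0.127,0.549],"twist":[-0.487,-0.009,0.014],"hand":45},{"translation":[0.006,0.127,0.549],"twist":[-0.487,-0.009,0.014],"hand":45},{"translation":[0.006,0.127,0.549],"twist":[-0.487,-0.009,0.014],"hand":45}]'
python3 rl.py .523 .2515 .255 101
```

```text
time: 7.8
tool_pos: [0.499, -0.0575, 0.2553]
tool_rot: [0.799, 1.563, 2.562]
contact_force: [-0.1, -0.6, -0.1]
opening: 0.0417
rel [ 0.0015 -0.0827  0.2987] pos [ 0.499  -0.0575  0.2553]
twist [ 0.0004  0.0056 -0.0057]
F [-0.1 -0.6 -0.1] M [ 0.07 -0.02 -0.02] open 0.0417 t 7.8 qp [-0.27  0.3   1.57  0.    1.27 -2.03]
```

View pics/s5.png

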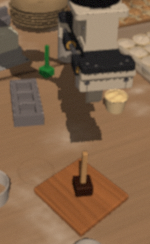

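The stirrer stands upright near the middle of the board (small picture, pixel 83,187). Next comes the cap.

```bash
python3 -m creep '[{"translation":[0.0015,-0.083,0.299],"twist":[0,0.005,-0.005],"hand":45},{"translation":[0.0015,-0.083,0.299],"twist":[0,0.005,-0.005],"hand":45},{"translation":[0.0015,-0.083,0.299],"twist":[0,0.005,-0.005],"hand":45},{"translation":[0.0015,-0.083,0.299],"twist":[0,0.005,-0.005],"hand":45},{"translation":[0.0015,-0.083,0.299],"twist":[0,0.005,-0.005],"hand":45}]'
python3 rl.py .523 .2515 .255 101
python3 - <<'E'
from h import *
a=cv2.imread('pics/full_t0.png')[180:225,165:210]; b=cv2.imread('pics/full_s0.png')[135:215,200:265]
o=np.zeros((560,800,3),np.uint8)
o[:360,:360]=cv2.resize(a,(360,360),interpolation=2); b=cv2.resize(b,None,fx=6.5,fy=6.5,interpolation=2); o[:b.shape[0],370:370+b.shape[1]]=b
cv2.imwrite('pics/c5.png',o)
E
```

```text
time: 8.3
tool_pos: [0.5177, 0.1917, 0.2538]
tool_rot: [1.435, 1.568, -3.085]
contact_force: [0.8, -0.2, 0.5]
opening: 0.0412
rel [-0.0013 -0.0166  0.0577] pos [0.5177 0.1917 0.2538]
twist [ 0.0005  0.0004 -0.0032]
F [ 0.8 -0.2  0.5] M [ 0.09 -0.06  0.03] open 0.0412 t 8.3 qp [ 0.22  0.39  1.44  0.    1.31 -1.55]
```

View pics/c5.png

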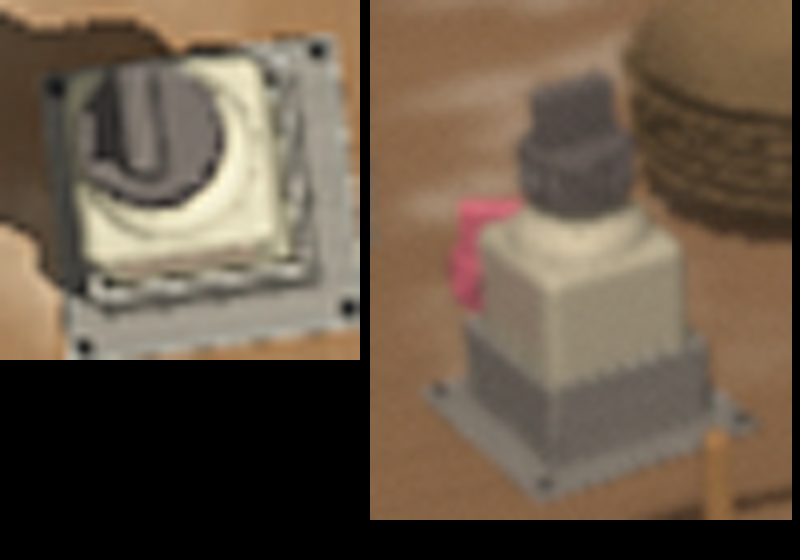

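```bash
python3 -m creep '[{"translation":[0,-0.0166,0.058],"twist":[0,0,-0.003],"hand":45},{"translation":[0,-0.0166,0.058],"twist":[0,0,-0.003],"hand":45},{"translation":[0,-0.0166,0.058],"twist":[0,0,-0.003],"hand":45},{"translation":[0,-0.0166,0.058],"twist":[0,0,-0.003],"hand":45}]'
python3 - <<'E'
from h import *
g=lambda u,v:(165+(u+.5)/8-.5,180+(v+.5)/8-.5)
s=lambda u,v:(200+(u-370+.5)/6.5-.5,135+(v+.5)/6.5-.5)
print('disc',px2w('top',*g(153,135),.1425))
print('wing ends',px2w('top',*g(134,68),.17),px2w('top',*g(147,168),.17))
# project hypothesised model into both
c=np.array([.523,.2515]);
for z in(.115,.119):
  for dz in (0,.0245,.0515):
    p=w2px('scene',[*c,z+dz]); q=w2px('top',[*c,z+dz])
    print(z,dz,'scene',((p-[200,135]+.5)*6.5-.5+[370,0]).round(0),'top',((q-[165,180]+.5)*8-.5).round(0))
E
python3 rl.py .523 .2515 .2 101
```

```text
time: 8.7
tool_pos: [0.5226, 0.2507, 0.2527]
tool_rot: [1.807, 1.568, -2.713]
contact_force: [-0.5, -0.4, -0.3]
opening: 0.041
disc [0.52292345 0.25124202 0.1425    ]
wing ends [0.54169994 0.25497317 0.17      ] [0.5056897  0.24791008 0.17      ]
0.115 0 scene [568. 198.] top [164. 149.]
0.115 0.0245 scene [565. 149.] top [154. 136.]
0.115 0.0515 scene [562.  94.] top [142. 122.]
0.119 0 scene [567. 190.] top [162. 147.]
0.119 0.0245 scene [565. 141.] top [152. 134.]
0.119 0.0515 scene [562.  85.] top [140. 119.]
rel [ 0.0527 -0.0007  0.0007] pos [0.5226 0.2507 0.2527]
twist [ 0.0005 -0.0006 -0.0025]
F [-0.5 -0.4 -0.3] M [0.07 0.05 0.04] open 0.041 t 8.7 qp [ 0.32  0.44  1.36 -0.    1.34 -1.45]
```

```bash
python3 -m creep '[{"translation":[0.025,-0.0007,0.0007],"twist":[0,0,-0.002],"hand":45},{"translation":[0.05,-0.0007,0.0007],"twist":[0,0,-0.002],"hand":45},{"translation":[0.05,-0.0007,0.0007],"twist":[0,0,-0.002],"hand":45}]'
python3 rl.py .523 .2515 .172 101
python3 - <<'E'
from h import *
snap('scene','s6.png',(180,80,290,220),4)
E
```

```text
time: 9.0
tool_pos: [0.5215, 0.2487, 0.1995]
tool_rot: [1.816, 1.563, -2.707]
contact_force: [-0.8, -0.6, -0.4]
opening: 0.0414
rel [ 0.0275 -0.0022  0.0025] pos [0.5215 0.2487 0.1995]
twist [-0.0022 -0.0019 -0.0076]
F [-0.8 -0.6 -0.4] M [ 0.06  0.04 -0.02] open 0.0414 t 9.0 qp [ 0.31  0.49  1.45 -0.    1.22 -1.45]
```

View pics/s6.png

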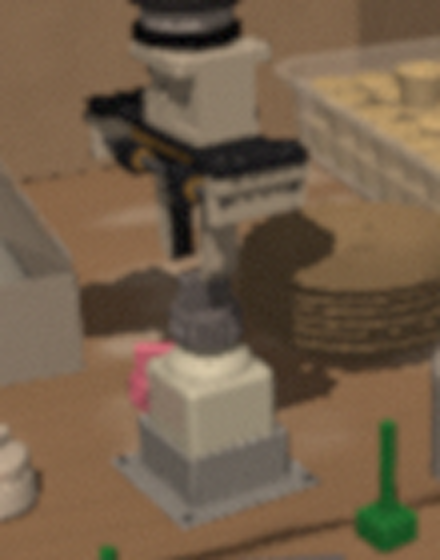

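The fingers (crop pixels 180,240 and 218,250) straddle the wing (about 203,290), so I go down and close.

```bash
python3 -m creep '[{"translation":[0.013,-0.002,0.0025],"twist":[-0.002,-0.002,-0.0075],"hand":45},{"translation":[0.022,-0.002,0.0025],"twist":[-0.002,-0.002,-0.0075],"hand":45},{"translation":[0.0275,-0.002,0.0025],"twist":[-0.002,-0.002,-0.0075],"hand":45},{"translation":[0.0275,-0.002,0.0025],"twist":[-0.002,-0.002,-0.0075],"hand":45}]'
python3 rl.py .523 .2515 .172 101
python3 -m creep '[{"translation":[0,0,0],"twist":[0,0,0],"hand":0},{"translation":[0,0,0],"twist":[0,0,0],"hand":0},{"translation":[0,0,0],"twist":[0,0,0],"hand":0},{"translation":[0,0,0],"twist":[0,0,0],"hand":0}]' 10
python3 rl.py .523 .2515 .172 101
```

```text
time: 9.45
tool_pos: [0.5238, 0.2517, 0.174]
tool_rot: [-1.396, 1.568, 0.366]
contact_force: [-0.5, 0.0, 1.0]
opening: 0.0416
rel [ 0.002   0.0009 -0.    ] pos [0.5238 0.2517 0.174 ]
twist [-0.0004  0.0005  0.0028]
F [-0.5  0.   1. ] M [ 0.07  0.02 -0.02] open 0.0416 t 9.45 qp [ 0.32  0.51  1.48  0.    1.15 -1.45]
time: 9.85
tool_pos: [0.5239, 0.2518, 0.1743]
tool_rot: [-1.394, 1.568, 0.369]
contact_force: [-1.4, 0.5, 0.1]
opening: 0.0141
rel [ 0.0023  0.0009 -0.0001] pos [0.5239 0.2518 0.1743]
twist [-0.0003  0.0006  0.0031]
F [-1.4  0.5  0.1] M [ 0.05  0.06 -0.02] open 0.0141 t 9.85 qp [ 0.32  0.51  1.48  0.    1.15 -1.45]
```

```bash
python3 -m creep '[{"translation":[0,0.001,0],"twist":[0,0,0.003],"hand":25},{"translation":[0.002,0.001,0],"twist":[0,0,0.003],"hand":25},{"translation":[0.0045,0.001,0],"twist":[0,0,0.003],"hand":25},{"translation":[0.0045,0.001,0],"twist":[0,0,0.003],"hand":25}]' 
python3 rl.py .523 .2515 .17 101
python3 -m creep '[{"translation":[0,0,0],"twist":[0,0,0],"hand":0},{"translation":[0,0,0],"twist":[0,0,0],"hand":0},{"translation":[0,0,0],"twist":[0,0,0],"hand":0},{"translation":[0,0,0],"twist":[0,0,0],"hand":0},{"translation":[0,0,0],"twist":[0,0,0],"hand":0}]' 45
python3 rl.py .523 .2515 .17 101
```

```text
time: 10.25
tool_pos: [0.5227, 0.2515, 0.1692]
tool_rot: [1.082, 1.57, 2.844]
contact_force: [0.0, -0.6, -0.2]
opening: 0.023
rel [-0.0008 -0.0003 -0.0001] pos [0.5227 0.2515 0.1692]
twist [-0.0003  0.0004 -0.0008]
F [ 0.  -0.6 -0.2] M [ 0.1   0.09 -0.02] open 0.023 t 10.25 qp [ 0.32  0.52  1.49  0.    1.14 -1.45]
time: 10.75
tool_pos: [0.5227, 0.2515, 0.1693]
tool_rot: [1.081, 1.57, 2.843]
contact_force: [0.3, -1.3, -0.1]
opening: 0.0117
rel [-0.0007 -0.0003 -0.0001] pos [0.5227 0.2515 0.1693]
twist [-0.0003  0.0004 -0.0008]
F [ 0.3 -1.3 -0.1] M [ 0.07  0.04 -0.01] open 0.0117 t 10.75 qp [ 0.32  0.52  1.49  0.    1.14 -1.45]
```

Gripped at 12 mm. Now I press down in small steps and watch the force.

```bash
python3 -m creep '[{"translation":[0.001,0,0],"twist":[0,0,0],"hand":0},{"translation":[0.002,0,0],"twist":[0,0,0],"hand":0},{"translation":[0.003,0,0],"twist":[0,0,0],"hand":0},{"translation":[0.004,0,0],"twist":[0,0,0],"hand":0}]'
python3 -m creep '[{"translation":[0.001,0,0],"twist":[0,0,0],"hand":0},{"translation":[0.002,0,0],"twist":[0,0,0],"hand":0},{"translation":[0.003,0,0],"twist":[0,0,0],"hand":0}]'
python3 rl.py .523 .2515 .17 101
```

```text
time: 11.15
tool_pos: [0.5228, 0.2515, 0.1656]
tool_rot: [0.44, 1.57, 2.202]
contact_force: [-2.4, -0.7, 4.9]
opening: 0.012
time: 11.45
tool_pos: [0.5228, 0.2515, 0.1627]
tool_rot: [0.128, 1.57, 1.89]
contact_force: [-1.3, -1.6, 5.2]
opening: 0.0117
rel [-0.0073 -0.0002 -0.0001] pos [0.5228 0.2515 0.1627]
twist [-0.0003  0.0005 -0.0001]
F [-1.3 -1.6  5.2] M [-0.08  0.28 -0.05] open 0.0117 t 11.45 qp [ 0.32  0.52  1.49  0.    1.12 -1.45]
```

```bash
python3 -m creep '[{"translation":[0.001,0,0],"twist":[0,0,0],"hand":0},{"translation":[0.002,0,0],"twist":[0,0,0],"hand":0},{"translation":[0.002,0,0],"twist":[0,0,0],"hand":0}]'
```

```text
time: 11.75
tool_pos: [0.5228, 0.2516, 0.1613]
tool_rot: [-0.7, 1.57, 1.062]
contact_force: [-2.6, -1.1, 7.9]
opening: 0.0119
```

```bash
python3 -m creep '[{"translation":[0.001,0,0],"twist":[-0.08,0,0],"hand":0},{"translation":[0.001,0,0],"twist":[-0.16,0,0],"hand":0},{"translation":[0.001,0,0],"twist":[-0.24,0,0],"hand":0},{"translation":[0.001,0,0],"twist":[-0.32,0,0],"hand":0},{"translation":[0.001,0,0],"twist":[-0.4,0,0],"hand":0}]'
python3 rl.py .523 .2515 .161 101
```

```text
time: 12.25
tool_pos: [0.5233, 0.2518, 0.1613]
tool_rot: [-1.657, 1.568, 0.509]
contact_force: [-2.1, -0.6, 8.9]
opening: 0.0118
rel [ 0.0003  0.0004 -0.    ] pos [0.5233 0.2518 0.1613]
twist [4.03e-01 3.00e-04 2.60e-03]
F [-2.1 -0.6  8.9] M [-0.1   0.32 -0.07] open 0.0118 t 12.25 qp [ 0.32  0.52  1.5   0.    1.12 -1.85]
```

```bash
python3 -m creep '[{"translation":[0.001,0,0],"twist":[-0.1,0,0],"hand":0},{"translation":[0.001,0,0],"twist":[-0.2,0,0],"hand":0},{"translation":[0.001,0,0],"twist":[-0.3,0,0],"hand":0},{"translation":[0.001,0,0],"twist":[-0.4,0,0],"hand":0},{"translation":[0.001,0,0],"twist":[-0.5,0,0],"hand":0}]'
python3 -m creep '[{"translation":[0.001,0,0],"twist":[-0.1,0,0],"hand":0},{"translation":[0.001,0,0],"twist":[-0.2,0,0],"hand":0},{"translation":[0.001,0,0],"twist":[-0.3,0,0],"hand":0},{"translation":[0.001,0,0],"twist":[-0.4,0,0],"hand":0},{"translation":[0.001,0,0],"twist":[-0.45,0,0],"hand":0}]'
python3 rl.py .523 .2515 .161 101
python3 - <<'E'
from h import *
snap('scene','s7.png',(180,80,290,220),4)
E
```

```text
time: 12.75
tool_pos: [0.5234, 0.2511, 0.1613]
tool_rot: [-2.625, 1.568, 0.044]
contact_force: [-3.8, -4.7, 11.0]
opening: 0.0117
time: 13.25
tool_pos: [0.5248, 0.2502, 0.1615]
tool_rot: [3.025, 1.564, -0.135]
contact_force: [1.4, -4.7, 9.3]
opening: 0.0117
rel [ 0.0005 -0.0013  0.0018] pos [0.5248 0.2502 0.1615]
twist [ 1.36   -0.006   0.0038]
F [ 1.4 -4.7  9.3] M [-0.83 -0.11 -0.08] open 0.0117 t 13.25 qp [ 0.31  0.52  1.5  -0.    1.12 -2.81]
```

View pics/s7.png

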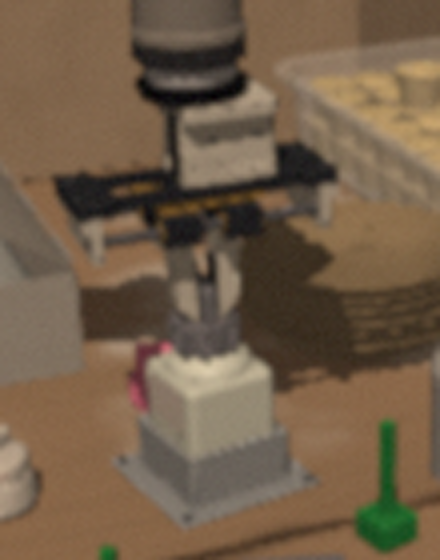

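The wing has turned end-on (crop pixel 208,285) and the cap is pressed down. I lift it straight, slowly at first.

```bash
python3 -m creep '[{"translation":[-0.003,0,0],"twist":[0,0,0],"hand":0},{"translation":[-0.006,0,0],"twist":[0,0,0],"hand":0},{"translation":[-0.009,0,0],"twist":[0,0,0],"hand":0},{"translation":[-0.012,0,0],"twist":[0,0,0],"hand":0}]'
python3 rl.py .5228 .2515 .2315 178.9
```

```text
time: 13.7
tool_pos: [0.5246, 0.2502, 0.173]
tool_rot: [2.981, 1.565, -0.178]
contact_force: [0.5, -1.8, -2.8]
opening: 0.0117
rel [-0.0585 -0.0012  0.0015] pos [0.5246 0.2502 0.173 ]
twist [ 0.0019 -0.0058 -0.0009]
F [ 0.5 -1.8 -2.8] M [-0.12 -0.13 -0.03] open 0.0117 t 13.7 qp [ 0.31  0.51  1.48 -0.    1.14 -2.81]
```

```bash
python3 -m creep '[{"translation":[-0.008,0,0],"twist":[0,0,0],"hand":0},{"translation":[-0.018,0,0],"twist":[0,0,0],"hand":0},{"translation":[-0.03,0,0],"twist":[0,0,0],"hand":0},{"translation":[-0.042,0,0],"twist":[0,0,0],"hand":0},{"translation":[-0.052,-0.001,0.001],"twist":[0,-0.006,0],"hand":0}]'
python3 -m creep '[{"translation":[-0.0065,-0.0005,0],"twist":[0,0,0],"hand":0},{"translation":[-0.0065,-0.0005,0],"twist":[0,0,0],"hand":0},{"translation":[-0.0065,-0.0005,0],"twist":[0,0,0],"hand":0}]'
python3 rl.py .5228 .2515 .2315 178.9
python3 - <<'E'
from h import *
snap('scene','s8.png',None,1.5)
E
```

```text
time: 14.2
tool_pos: [0.5235, 0.2515, 0.2268]
tool_rot: [2.933, 1.57, -0.226]
contact_force: [0.3, -0.3, -0.5]
opening: 0.0116
time: 14.5
tool_pos: [0.5234, 0.252, 0.2335]
tool_rot: [3.049, 1.569, -0.11]
contact_force: [-0.4, -0.9, -0.4]
opening: 0.0119
rel [0.002  0.0005 0.0006] pos [0.5234 0.252  0.2335]
twist [ 0.0021 -0.0015 -0.0001]
F [-0.4 -0.9 -0.4] M [ 0.06  0.12 -0.01] open 0.0119 t 14.5 qp [ 0.32  0.46  1.39 -0.    1.29 -2.81]
```

View pics/s8.png

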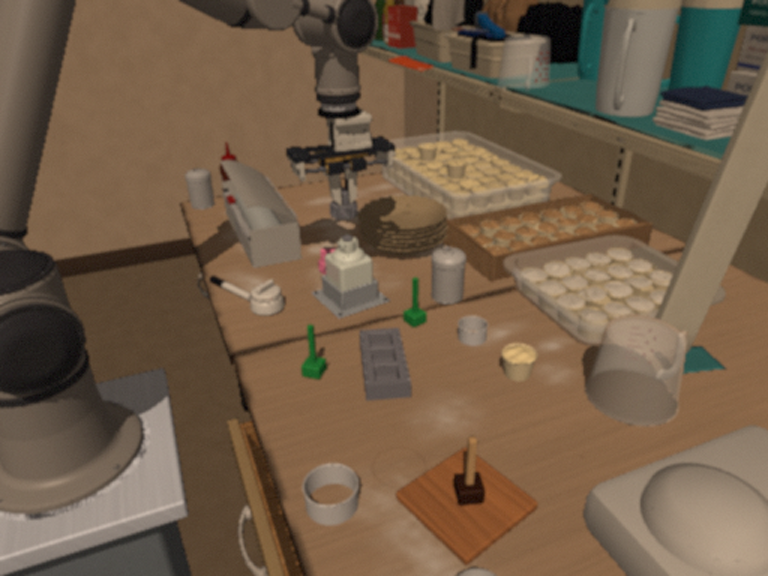

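```bash
python3 - <<'E'
from h import *
print(robot.hand_in())
E
```

```text
the job is handed in; nothing more can be done
None
```

The job is handed in at about 14.6 s of the 58 s allowed.

- **Stirrer:** I lifted the brown stirrer out of the mould by its stick. I set it down on the board at a TCP height of 0.0993 m, within 0.1 mm of the expected 0.0994 m, and then released it. At contact it pressed briefly with about 16 N. The later pictures show it standing upright near the middle of the board.
- **Cap:** I gripped the wing at 45 N and pressed the cap down about 8 mm; the push stayed at 11 N or less. I turned it 1.36 rad anticlockwise while pressing, then lifted it straight off. The highest upward pull read during the lift was about 3 N.
- **Last checks:**
  - The cap is still gripped (opening 11.9 mm) and level within about 2 mrad, going by the tool's tilt.
  - From the arm's height, the cap is about 52 mm above the neck rim, assuming it did not slip in the grip. The last picture agrees roughly.
  - That picture also shows the neck open, the bottle in its holder, and the bystanders and look-alikes where they were.

None of the checks failed. The largest disagreement was about 2 mm between the two cameras on the cap's position, which is within their calibration error.

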